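# Free the locked insert of a dry-well calibrator and hang it up

## Task

The metal insert with the orange handle is locked in the deep well of the calibrator by a hidden catch at its foot. Turn it anticlockwise a little at a time, feeling with gentle upward pulls for the one place where it comes free (do not yank it), draw it straight up out of the well, and hang it upright by its flange in the fork stand and let go. Leave the bottles, the beaker and the timer where they are.

Things in the scene. Friction and masses are not known exactly. Their poses are not given: they have to be found in the camera images.
- insert: Loose insert, 150 mm tall, 0.2 to 0.45 kg. Origin at the centre of its underside, z up. Below its flange: cross-bar foot (z 0 to 8 mm), 9 mm neck (to 20), aluminium body, 36 mm diameter (z 20 to 100). At the start fully down in the well, flange on the pocket floor. Over 70 N between it and the calibrator counts as yanking.
- insert_handle (a point): Point on the axis in the middle of the orange handle, 131 mm above the underside. The handle stands on the flange (z 108 to 150 mm), 36 mm wide along the insert's x, 20 mm thick along its y: pinch the two broad flat faces, fingers closing along y.
- insert_flange (a point): Centre of the underside of the insert's flange (56 mm diameter, 8 mm thick), 100 mm above the insert's underside.
- calibrator: Fixed box-shaped calibrator, white top, grey below, black front panel at -x, 130 x 150 mm, 137 mm tall; origin at the centre of its underside. In its top a round pocket, 90 mm diameter, 30 mm deep, and in the middle of that the well, a vertical bore of 39 mm. Fingers fit into the pocket only from straight above, opened 50 mm or less.
- well_mouth (a point): Centre of the well's mouth on the pocket floor, 107 mm above the worktop.
- pocket_rim (a point): Centre of the pocket's upper rim, 137 mm above the worktop. Keep the arm clear of the fixed pipette controller that hangs at the back right (x 0.66 m, y -0.20 m, its lower end 0.5 m above the worktop), for example by swinging round near the base, 0.44 m out, and reaching out from there.
- fork_stand: Fixed stand, blue base plate and steel fork; origin on the worktop below the seat. Two level arms (16 mm wide, 12 mm thick, 43 mm apart, tops 125 mm above the worktop) along its x, open toward -x; they start 30 mm before the seat, a cross piece and column close them 25 mm behind it. The insert's body hangs between them, flange on the arms, at any yaw.
- fork_seat (a point): Middle of the seat, between the arms, level with their tops, where the centre of the flange's underside belongs; x axis as the stand's (open end at -x).
- amber_bottle: Amber reagent bottle with black cap, 46 mm diameter, 86 mm tall, loose bystander; origin at the centre of its underside.
- green_bottle: Reagent bottle with green cap, 44 mm diameter, 90 mm tall, loose bystander; origin at the centre of its underside.
- glass_beaker: Glass beaker, 52 mm diameter, 66 mm tall, loose bystander; origin at the centre of its underside.
- timer: White lab timer, 59 x 64 x 28 mm, loose bystander; origin at the centre of its underside.
- insert_foot (a point): Middle of the cross bar at the insert's foot, a steel bar 30 x 9 x 8 mm along the insert's x axis. At the start it is below the hidden catch plate and crosses its slot: pulled up, the insert rises 4 mm freely, then stops dead. Turning alone is free and has no end stop.
- well_floor (a point): Well axis at the top face of the hidden catch plate (7 mm thick, 26 mm above the worktop), which has one straight slot 15 mm wide. Turned so that its bar lies along the slot (within about 6 degrees either way), the insert lifts out freely. That takes an anticlockwise turn (from above) of 23 to 75 degrees from the start, different each time.
Mind the look-alikes: they are no part of the job. Of the things that look like the insert, the smallest one is meant.

How it is judged:
By the outcome, as a careful person would: the job done as asked, in the order asked, and still so for the second after the job is handed in, with the robot touching nothing.
It also fails if it takes over 58 s, if anything falls off the work surface, if the arm or the gripper's body presses on something with over 40 N, if the wrist force passes 120 N, or if a joint passes its speed limit or range.

## Robot

A 7-joint arm with a two-finger parallel gripper is mounted at the origin on a cart in front of the work surface, level with it; the furniture and walls round the work are solid. World frame = base frame: x ahead of the robot, y to its left, z up, the work surface at z = 0. Lengths are in m, angles in degrees, forces in N, time in s.
With the tool pointing down it reaches from about 0.35 to 0.9 m from the base axis. Payload 19.9 kg.
Tool frame: the origin (TCP) lies midway between the tips of the shut fingers; the grasp point (between the pads) lies 19 mm behind it; z points along the fingers, y is the line along which they close (so a half turn about z gives the same grasp; the last joint's range is limited). The gripper opens to 94 mm and grips with 3 to 60 N. Pads are 16 mm wide; open, the fingers measure 119 mm over their backs; the gripper's body (75 mm by 177 mm) begins 78 mm behind the grasp point.
Start: joints at [65.747, 23.915, -0.59, 92.452, 0.269, 63.638, -3.037], TCP at [0.233, -0.58, 0.205] pointing down, gripper open.
Joint ranges: [-161.28, 161.28], [-22.2, 115.67], [-73.04, 71.86], [3.21, 147.25], [-68.34, 248.33], [10.77, 114.83], [-161.83, 161.83]. Speed limits (degrees/s): [108.29, 108.29, 136.94, 136.94, 172.46, 172.46, 172.46].

## Interface

Orientations are given as [roll, pitch, yaw] about the fixed x, y, z axes, in that order (R = Rz(yaw) Ry(pitch) Rx(roll)).
In Python, from workcell import robot gives the robot as it stands.
- The arm moves only by the tool arm_command, never from a script. Its arguments are lists of equal length, an entry for each row: "grip": the opening, from 0 (shut) to 1 (fully open); "xyz": the shift along the world's x, y, z in units of 1 m (1.0 is 1 m), a list of three; "rot": the turn, a rotation vector about the world's x, y, z in units of 0.5 rad (1.0 is 0.5 rad), a list of three. In form: {"grip": [grip, ...], "xyz": [[x, y, z], ...], "rot": [[ax, ay, az], ...]}. A call has 1 to 20 rows; each row is the pose to reach, as a shift and turn from the pose commanded when the call began; what a row does not reach only later rows make up. A row lasts 1/8 s, in which the tool goes at most 62.5 mm and 10.7 degrees, less where a joint would pass 70% of its speed; a pose out of reach is approached as far as the arm can. A call with a number of a shift or a turn outside -1 to 1 is refused whole. A call with a gripper value outside its range is refused whole. The fingers move at their own pace and stop on an object; "newtons" is the grip in N (left out, the last holds). Time passes only in rows, so rows that repeat a pose let the fingers close. It gives the time, the measured TCP pose, the force, the opening and the grip force at its end, in the units of the state.
- robot.get_obs(): the state, without advancing time (a new reading comes with each control period).
- robot.snapshot(name): name is "side" or "top" or "wrist"; returns the picture (420x560x3 uint8, red, green, blue); there is no depth.
- robot.camera_params(name): a dict with "mtx" (3x3 intrinsics, pixels), "position" and "attitude" of the camera in the world. Camera axes: x right, y up, looking along -z (the intrinsics and any distortion apply to the point x, -y, -z); pixel columns grow to the right and rows downward; lengths in m; the calibration is good to about 2 mm. A picture is of the moment at which its call begins: read the wrist's pose just before it. camera_params takes no time and is no camera call; for the wrist camera it gives the pose at the moment of the call.
- robot.finish_job(): hands the job in; it is judged then, once.
The state is a dict: "t": time; "joint_pos": joint angles; "dq": joint speeds; "joint_torque": joint torques, N m; "position": TCP position; "ee_rot": TCP orientation; "wrist_force": force on the tool from outside, world axes, zero at the start; "ft_torque": the same for the moment, N m; "width": finger opening in m; "gripper_force": force on a finger pad.
Only numpy, scipy, OpenCV 4.12 (cv2) and the standard library are available. Lean on these libraries where they do the work, as an engineer would, in place of code of your own. Each camera call takes 0.05 s, during which the arm holds its last target. There are 200 camera calls.

## Working session

There is one attempt and no reset: what is moved stays moved. The work goes in short steps, Python scripts to look and compute and a tool call to move; the robot and the scene stay as the last step left them, time stands still between calls to the robot, and variables do not carry over. Pictures are saved under pics/ and viewed, at most 10 in all, crops included, and the job is handed in when it is done.

Besides the shell and the picture viewer there is one more tool, called after ">>>" by a JSON object that holds its "api" and its "payload", one argument or row to a line. arm_command: Moves the arm, as the interface text tells. Shifts and turns lie within -1 to 1; 1 stands for 1 m of shift or 0.5 rad of turn. Its arguments: {"type":"object","properties":{"grip":{"type":"array"},"xyz":{"type":"array"},"rot":{"type":"array"},"newtons":{"type":"number"}},"required":["grip","xyz","rot"]}

```bash
mkdir -p pics; python3 - <<'E'
from workcell import robot
import cv2,json
for n in("side","top"):
    p=robot.camera_params(n);print(n,p)
    im=robot.snapshot(n);cv2.imwrite(f"pics/{n}0.png",im[:,:,::-1])
o=robot.get_obs();print(o)
E
```

```text
side {'mtx': array([[503.44530871,   0.        , 273.55356207],
       [  0.        , 503.44530871, 209.52248363],
       [  0.        ,   0.        ,   1.        ]]), 'position': array([-0.83733282, -0.29888904,  0.93631448]), 'attitude': array([ 59.1420846 ,   0.75866845, -77.05019621])}
top {'mtx': array([[444.53062593,   0.        , 277.54428481],
       [  0.        , 444.53062593, 213.95903194],
       [  0.        ,   0.        ,   1.        ]]), 'position': array([ 0.26482126, -0.00311914,  1.38693295]), 'attitude': array([ 12.65070219,   0.37763809, -91.23094287])}
{'t': 0.1, 'joint_pos': array([65.74807401, 23.94197216, -0.59060624, 92.47939344,  0.26795478,
       63.63761959, -3.03588027]), 'dq': array([ 0.03049478, -0.1054336 ,  0.03162107, -0.10742755,  0.02847098,
       -0.06514973,  0.0374174 ]), 'joint_torque': array([ 8.96208585e-04, -8.52569461e+01,  6.40150588e-01, -4.26688635e+01,
       -4.88084857e-02,  1.62971037e-02,  1.10684784e-04]), 'position': array([ 0.23274017, -0.57971444,  0.20493632]), 'ee_rot': array([-1.79942489e+02,  3.34794021e-03,  2.18750656e+01]), 'wrist_force': array([-0.20340545,  1.29913644,  0.17972665]), 'ft_torque': array([-0.01284979, -0.01542069, -0.04145163]), 'gripper_force': 0.0, 'width': 0.09409728168046115}
```

View pics/top0.png

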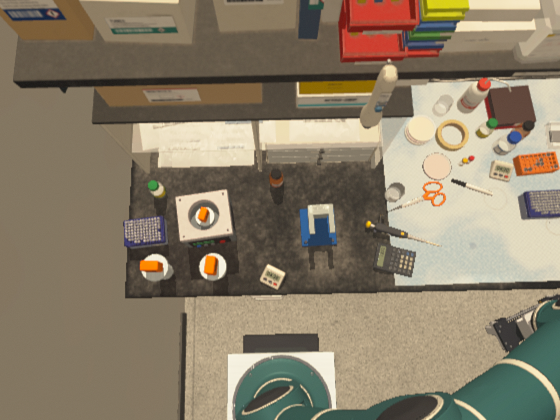

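View pics/side0.png

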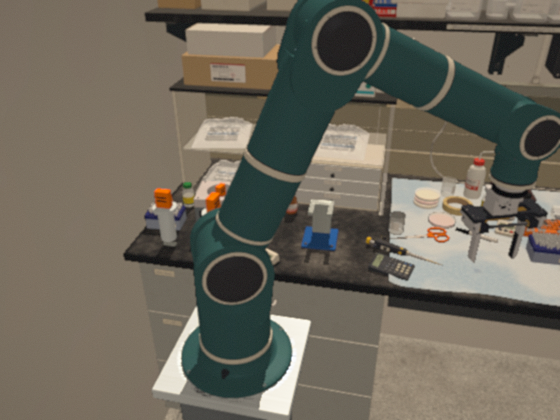

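```bash
python3 - <<'E'
import cv2
im=cv2.imread("pics/top0.png");cv2.imwrite("pics/c1.png",cv2.resize(im[165:300,115:350],None,fx=3.4,fy=3.4,interpolation=cv2.INTER_CUBIC)[:, :800])
E
```

```text
(no output)
```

View pics/c1.png

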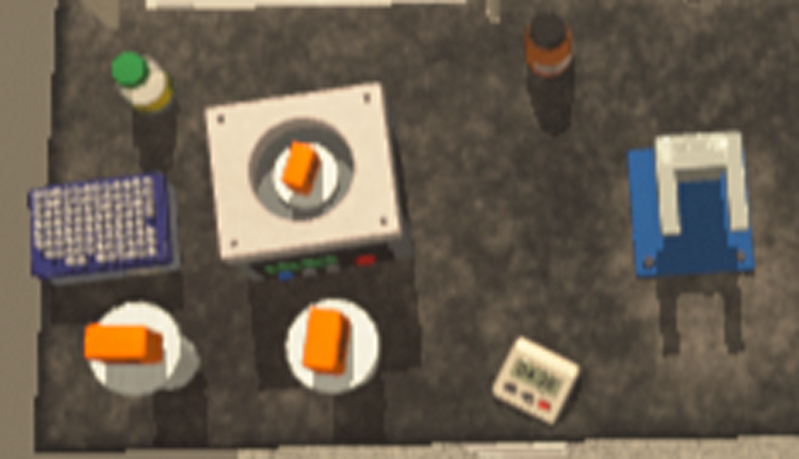

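```bash
cat >h.py <<'E'
import numpy as np,cv2
from scipy.spatial.transform import Rotation as R
def ray(p,uv):
    m=p["mtx"];d=np.array([(uv[0]-m[0,2])/m[0,0],-(uv[1]-m[1,2])/m[1,1],-1.])
    return p["position"],R.from_euler("xyz",p["attitude"],degrees=True).as_matrix()@d
def onz(p,uv,z):
    o,d=ray(p,uv);return o+d*(z-o[2])/d[2]
def proj(p,X):
    c=R.from_euler("xyz",p["attitude"],degrees=True).as_matrix().T@(np.array(X)-p["position"])
    m=p["mtx"];return m[0,2]-m[0,0]*c[0]/c[2],m[1,2]+m[1,1]*c[1]/c[2]
E
python3 - <<'E'
from h import *
from workcell import robot
np.set_printoptions(precision=4,suppress=True)
p=robot.camera_params("top")
c=lambda u,v:(115+u/3.4,165+v/3.4)
for n,uv,z in[("handle",(300,167),.15),("rim",(301,170),.137),("calTL",(207,112),.137),("calTR",(379,84),.137),("calBR",(402,236),.137),("calBL",(222,263),.137),
 ("forkLtip",(672,236),.125),("forkRtip",(737,232),.125),("forkTL",(655,137),.125),("forkTR",(740,132),.125),("fL in",(678,180),.125),("fR in",(725,178),.125),
 ("baseTL",(628,150),.005),("baseBL",(636,277),.005),("baseBR",(753,270),.005),("ins1",(323,340),.1),("ins2",(130,343),.1),("timer",(536,380),.02),("amber",(548,30),.08)]:
    print(n,onz(p,c(*uv),z)[:2])
w=robot.camera_params("wrist");o=robot.get_obs();T=R.from_euler("xyz",o["ee_rot"],degrees=True).as_matrix()
print("cam in tool",T.T@(w["position"]-o["position"]),"\n",T.T@R.from_euler("xyz",w["attitude"],degrees=True).as_matrix(),w["mtx"])
E
```

```text
handle [0.547  0.2112]
rim [0.5473 0.2125]
calTL [0.6    0.2938]
calTR [0.6215 0.1466]
calBR [0.4886 0.1268]
calBL [0.4691 0.2775]
forkLtip [ 0.4856 -0.1006]
forkRtip [ 0.4877 -0.1557]
forkTL [ 0.5721 -0.0894]
forkTR [ 0.5748 -0.1625]
fL in [ 0.5339 -0.1076]
fR in [ 0.5347 -0.1478]
baseTL [ 0.5893 -0.0718]
baseBL [ 0.469  -0.0752]
baseBR [ 0.4731 -0.1833]
ins1 [0.4069 0.1979]
ins2 [0.408  0.3625]
timer [0.3755 0.0185]
amber [0.6849 0.0007]
cam in tool [ 0.0819 -0.0008 -0.1802] 
 [[ 0.0001  0.9609  0.277 ]
 [ 1.     -0.0001  0.0001]
 [ 0.0001  0.277  -0.9609]] [[312.5123   0.     282.1342]
 [  0.     312.5123 206.9324]
 [  0.       0.       1.    ]]
```

Choice: the candidates for the insert are orange handles at top-view pixels (203,214), (211,265) and (152,266). The first sits in the calibrator's pocket and is the smallest. The other two stand on the bench and are larger, so the target is (203,214), which the crop confirms. The fork stand is at (318,232), opening toward -x.

>>> {"api": "arm_command", "payload": {
  "grip": [0.5,0.5,0.5,0.5,0.5,0.5,0.5,0.5,0.5,0.5,0.5,0.5,0.5,0.5,0.5,0.5,0.5,0.5,0.5,0.5],
  "xyz": [
    [-0.003,0.04,0.04],
    [-0.006,0.08,0.08],
    [-0.009,0.12,0.12],
    [-0.011,0.16,0.16],
    [-0.013,0.199,0.195],
    [0.038,0.233,0.195],
    [0.084,0.274,0.195],
    [0.123,0.321,0.195],
    [0.155,0.373,0.195],
    [0.18,0.43,0.195],
    [0.197,0.489,0.195],
    [0.206,0.549,0.195],
    [0.206,0.611,0.195],
    [0.197,0.671,0.195],
    [0.18,0.73,0.195],
    [0.23,0.75,0.17],
    [0.28,0.775,0.13],
    [0.314,0.7915,0.1],
    [0.314,0.7915,0.1],
    [0.314,0.7915,0.1]
  ],
  "rot": [
    [0,0,0],
    [0,0,0],
    [0,0,0],
    [0,0,0],
    [0,0,0],
    [0,0,-0.1],
    [0,0,-0.2],
    [0,0,-0.3],
    [0,0,-0.4],
    [0,0,-0.5],
    [0,0,-0.6],
    [0,0,-0.7],
    [0,0,-0.8],
    [0,0,-0.9],
    [0,0,-0.98],
    [0,0,-0.98],
    [0,0,-0.98],
    [0,0,-0.98],
    [0,0,-0.98],
    [0,0,-0.98]
  ]
}}

```text
t: 2.6
position: [0.5464, 0.2118, 0.3058]
ee_rot: [-180.0, 0.0, -6.2]
wrist_force: [0.3, 1.0, 0.0]
width: 0.047
gripper_force: 0.0
```

```bash
python3 - <<'E'
from h import *
from workcell import robot
np.set_printoptions(precision=4,suppress=True)
o=robot.get_obs();p=robot.camera_params("wrist");print(o["position"],o["ee_rot"],o["joint_pos"],p)
im=robot.snapshot("wrist");cv2.imwrite("pics/w1.png",im[:,:,::-1])
print(proj(p,[.547,.2115,.15]))
E
```

```text
[0.5464 0.2118 0.3058] [-179.9797    0.0131   -6.1593] [  13.8519   22.0949  -50.253    89.5981   17.2811   76.4624 -134.5631] {'mtx': array([[312.5123,   0.    , 282.1342],
       [  0.    , 312.5123, 206.9324],
       [  0.    ,   0.    ,   1.    ]]), 'position': array([0.6275, 0.2042, 0.4861]), 'attitude': array([-16.0961,   0.0242, -96.1545])}
(np.float64(283.50181392607317), np.float64(192.87854961190848))
```

View pics/w1.png

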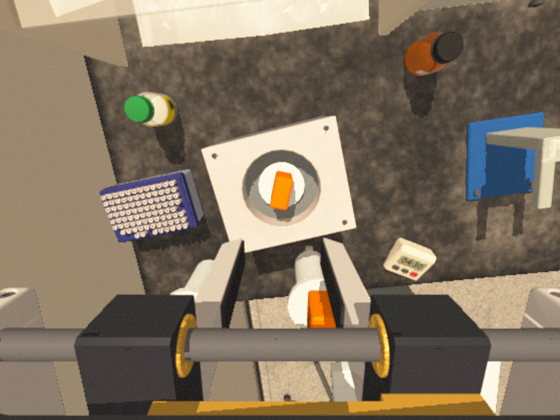

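```bash
python3 - <<'E'
from h import *
from workcell import robot
np.set_printoptions(precision=4,suppress=True)
p=robot.camera_params("wrist");im=cv2.imread("pics/w1.png")
h=cv2.cvtColor(im,cv2.COLOR_BGR2HSV)
roi=np.zeros(im.shape[:2],np.uint8);roi[140:225,240:320]=1
m=((h[...,0]<22)&(h[...,1]>150)&(roi>0)).astype(np.uint8)
v=im[...,2][m>0];print(np.histogram(v,12))
for r in range(165,215,3):print(r,' '.join('%3d'%x if m[r,265+i] else '  .' for i,x in enumerate(im[r,265:303,2])))
def rep(mm,z):
    c=max(cv2.findContours(mm,0,1)[0],key=cv2.contourArea)
    b=cv2.boxPoints(cv2.minAreaRect(c));w=np.array([onz(p,q,z) for q in b])[:,:2]
    e=np.diff(np.vstack([w,w[:1]]),axis=0);print(b.tolist(),w.mean(0),np.linalg.norm(e,axis=1),np.degrees(np.arctan2(e[:,1],e[:,0])))
rep(m,.157)
t=(m*(im[...,2]>235)).astype(np.uint8);rep(t,.157)
# white plate
wm=cv2.inRange(im,(150,150,150),(255,255,255));wm[roi==0]=wm[roi==0]
k=cv2.findContours(wm[110:260,195:360].copy(),cv2.RETR_CCOMP,2)
for c,hh in zip(k[0],k[1][0]):
    if cv2.contourArea(c)>400:
        e=cv2.fitEllipse(c);q=np.array(e[0])+[195,110]
        print(cv2.contourArea(c),hh[3],e,onz(p,q,.137),onz(p,q,.115))
E
```

```text
(array([  2,   1,   1,   1,   1,   2,   0,   3,  12,   8,  30, 604]), array([172.    , 178.9167, 185.8333, 192.75  , 199.6667, 206.5833,
       213.5   , 220.4167, 227.3333, 234.25  , 241.1667, 248.0833,
       255.    ]))
165   .   .   .   .   .   .   .   .   .   .   .   .   .   .   .   .   .   .   .   .   .   .   .   .   .   .   .   .   .   .   .   .   .   .   .   .   .   .
168   .   .   .   .   .   .   .   .   .   .   .   .   .   .   .   .   .   .   .   .   .   .   .   .   .   .   .   .   .   .   .   .   .   .   .   .   .   .
171   .   .   .   .   .   .   .   .   .   .   .   . 251 250 251 251   .   .   .   .   .   .   .   .   .   .   .   .   .   .   .   .   .   .   .   .   .   .
174   .   .   .   .   .   .   .   .   .   .   . 246 250 250 251 251 251 250 250 251 250 250 250 249 249 247   .   .   .   .   .   .   .   .   .   .   .   .
177   .   .   .   .   .   .   .   .   .   . 249 255 255 255 255 255 255 255 255 254 253 252 252 251 250 250 247   .   .   .   .   .   .   .   .   .   .   .
180   .   .   .   .   .   .   .   .   .   . 254 255 255 255 255 255 255 255 255 255 255 255 255 2
[... 2042 characters left out ...]
3281, 206.2307891845703], [276.3461608886719, 170.2692413330078], [293.8461608886719, 173.7692413330078], [286.6538391113281, 209.7307891845703]] [0.5519 0.213 ] [0.0406 0.019  0.0407 0.0196] [ -17.6984 -107.568   163.1877   72.0528]
907.5 -1 ((85.80361938476562, 74.3033676147461), (42.26964569091797, 43.980812072753906), 87.8927001953125) [0.5544 0.2135 0.137 ] [0.5498 0.2141 0.115 ]
14757.5 -1 ((84.14871978759766, 76.68914031982422), (131.51702880859375, 161.91111755371094), 72.6039047241211) [0.5518 0.2157 0.137 ] [0.5471 0.2165 0.115 ]
4427.5 7 ((85.44141387939453, 74.78077697753906), (70.74369049072266, 79.99295806884766), 82.69497680664062) [0.5539 0.214  0.137 ] [0.5493 0.2146 0.115 ]
```

```bash
python3 - <<'E'
from h import *
from workcell import robot
np.set_printoptions(precision=4,suppress=True)
def cal(p,im,roi,thr):
    m=cv2.inRange(im,(thr,)*3,(255,)*3);z=np.zeros_like(m);a,b,c,d=roi;z[a:b,c:d]=m[a:b,c:d]
    z=cv2.morphologyEx(z,cv2.MORPH_OPEN,np.ones((5,5)))
    c=max(cv2.findContours(z,0,2)[0],key=cv2.contourArea)
    bx=cv2.approxPolyDP(cv2.convexHull(c),6,True)[:,0];w=np.array([onz(p,q,.137)[:2] for q in bx]);print(bx.tolist(),w.tolist(),w.mean(0))
    r=cv2.minAreaRect(cv2.convexHull(c));print(r,onz(p,r[0],.137))
pw=robot.camera_params("wrist");iw=cv2.imread("pics/w1.png");cal(pw,iw,(105,262,195,365),150)
pt=robot.camera_params("top");it=cv2.imread("pics/top0.png");cal(pt,it,(185,250,170,240),150)
h=cv2.cvtColor(it,cv2.COLOR_BGR2HSV)
m=((h[...,0]<22)&(h[...,1]>170)).astype(np.uint8);m[:200]=0;m[230:]=0;m[:,:185]=0;m[:,225:]=0
r=cv2.minAreaRect(cv2.findNonZero(m));print(r,onz(pt,r[0],.15),onz(pt,r[0],.157))
E
```

```text
[[335, 116], [355, 227], [216, 261], [203, 149]] [[0.6225195669399834, 0.1474501463489676], [0.4935705414363226, 0.1316003367431296], [0.4676671101692469, 0.30294121593149237], [0.6032076555265256, 0.294776552910777]] [0.5467 0.2192]
((275.8414001464844, 189.88986206054688), (117.67789459228516, 150.15133666992188), 76.20051574707031) [0.5485 0.2199 0.137 ]
[[227, 196], [226, 233], [180, 235], [181, 196]] [[0.6024291915135045, 0.1450108872511805], [0.4931423567762054, 0.1474937780289514], [0.4903226352176766, 0.27890527194943593], [0.6055457438566939, 0.27905715334758335]] [0.5479 0.2126]
((203.02621459960938, 214.69650268554688), (44.34092330932617, 52.468990325927734), 82.40535736083984) [0.5482 0.214  0.137 ]
((203.32110595703125, 214.09632873535156), (8.524654388427734, 13.984264373779297), 16.699243545532227) [0.547  0.2109 0.15  ] [0.5454 0.2097 0.157 ]
```

>>> {"api": "arm_command", "payload": {
  "grip": [0.5,0.5,0.5,0.5],
  "xyz": [
    [0.001,0.001,-0.05],
    [0.002,0.0017,-0.1],
    [0.002,0.0017,-0.11],
    [0.002,0.0017,-0.11]
  ],
  "rot": [
    [0,0,-0.19],
    [0,0,-0.378],
    [0,0,-0.378],
    [0,0,-0.378]
  ]
}}

```text
t: 3.15
position: [0.5492, 0.2133, 0.1973]
ee_rot: [-180.0, -0.1, -16.9]
wrist_force: [-0.2, -0.1, 0.8]
width: 0.0466
gripper_force: 0.0
```

```bash
python3 - <<'E'
from h import *
from workcell import robot
np.set_printoptions(precision=4,suppress=True)
o=robot.get_obs();p=robot.camera_params("wrist");print(o["position"],o["ee_rot"],o["joint_pos"])
im=robot.snapshot("wrist")[:,:,::-1].copy();cv2.imwrite("pics/w2.png",im)
h=cv2.cvtColor(im,cv2.COLOR_BGR2HSV)
m=((h[...,0]<22)&(h[...,1]>150)).astype(np.uint8)
x,y=proj(p,[.549,.2135,.157]);print(x,y)
for c in cv2.findContours(m,0,1)[0]:
    if cv2.contourArea(c)>300:
        r=cv2.minAreaRect(c);b=cv2.boxPoints(r);w=np.array([onz(p,q,.157) for q in b])[:,:2];e=np.diff(w,axis=0)
        print(r,w,w.mean(0),np.linalg.norm(e,axis=1),np.degrees(np.arctan2(e[:,1],e[:,0])))
x,y=int(x),int(y);cv2.imwrite("pics/w2c.png",cv2.resize(im[y-80:y+80,x-100:x+100],None,fx=3.5,fy=3.5))
E
```

```text
[0.5492 0.2133 0.1973] [-179.9558   -0.0968  -16.912 ] [  10.2582   26.9878  -45.655    97.165    21.0848   64.7061 -148.331 ]
283.74364938155594 229.86068518550883
((319.92974853515625, 390.30474853515625), (48.439170837402344, 346.0014343261719), 89.82638549804688) [[0.4635 0.3625]
 [0.3782 0.0774]
 [0.3242 0.0834]
 [0.414  0.3841]] [0.395  0.2269] [0.2976 0.0544 0.3139] [-106.6512  173.7459   73.372 ]
((379.68475341796875, 345.4444580078125), (63.76371765136719, 18.318260192871094), 85.36454010009766) [[0.459  0.169 ]
 [0.456  0.1545]
 [0.3921 0.1631]
 [0.3952 0.1787]] [0.4256 0.1663] [0.0148 0.0645 0.0158] [-101.4897  172.2993   78.8993]
((184.6761932373047, 345.4349365234375), (17.681821823120117, 63.82770919799805), 4.513988018035889) [[0.4471 0.3447]
 [0.5051 0.3164]
 [0.4998 0.3031]
 [0.4412 0.3306]] [0.4733 0.3237] [0.0646 0.0143 0.0647] [ -25.9981 -112.1137  154.8779]
((283.0, 224.0), (56.0, 26.0), 90.0) [[0.577  0.2155]
 [0.5715 0.1974]
 [0.529  0.2097]
 [0.5348 0.2288]] [0.5531 0.2129] [0.0189 0.0442 0.0199] [-106.8955  163.7926   73.1141]
((448.0, 15.5), (31.0, 64.0), 90.0) [[0.6696 0.0917]
 [0.6581 0.0539]
 [0.6409 0.0561]
 [0.6526 0.0948]] [0.6553 0.0741] [0.0395 0.0174 0.0405] [-106.9227  172.98     73.0811]
```

View pics/w2c.png

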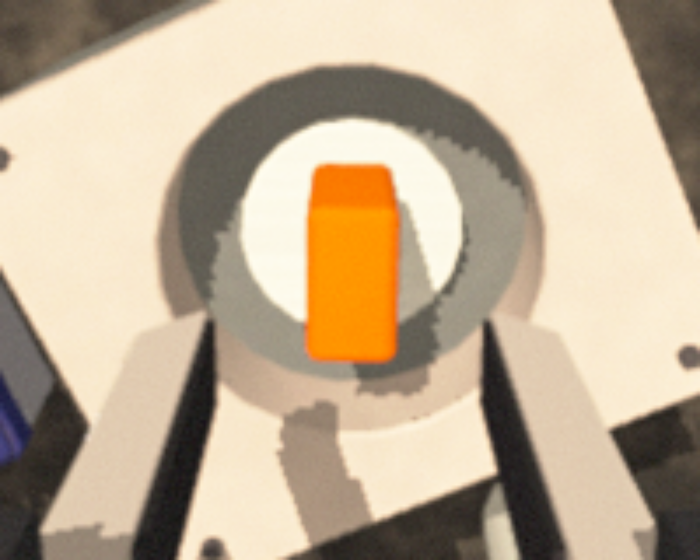

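The close view shows the handle's top face centred at wrist pixel (283.6, 230.0), which matches the prediction, and aligned with the tool. Descending to grasp.

>>> {"api": "arm_command", "payload": {
  "grip": [0.5,0.5,0.5,0.15,0.15,0.15,0.15],
  "xyz": [
    [0,0,-0.045],
    [0,0,-0.075],
    [0,0,-0.0755],
    [0,0,-0.0755],
    [0,0,-0.0755],
    [0,0,-0.0755],
    [0,0,-0.0755]
  ],
  "rot": [
    [0,0,0],
    [0,0,0],
    [0,0,0],
    [0,0,0],
    [0,0,0],
    [0,0,0],
    [0,0,0]
  ],
  "newtons": 35
}}

```text
t: 4.08
position: [0.5493, 0.2132, 0.1209]
ee_rot: [-180.0, -0.1, -17.0]
wrist_force: [-1.9, -2.4, 8.8]
width: 0.02
gripper_force: 35.0
```

>>> {"api": "arm_command", "payload": {
  "grip": [0.15,0.15,0.15,0.15,0.15,0.15,0.15,0.15],
  "xyz": [
    [0,0,0.001],
    [0,0,0.002],
    [0,0,0.002],
    [0,0,0.002],
    [0,0,0.002],
    [0,0,0.004],
    [0,0,0.006],
    [0,0,0.006]
  ],
  "rot": [
    [0,0,0],
    [0,0,0.17],
    [0,0,0.35],
    [0,0,0.53],
    [0,0,0.698],
    [0,0,0.698],
    [0,0,0.698],
    [0,0,0.698]
  ]
}}

```text
t: 5.08
position: [0.549, 0.2133, 0.1262]
ee_rot: [-180.0, -0.0, 2.9]
wrist_force: [0.7, -0.3, -2.6]
width: 0.0199
gripper_force: 35.0
```

>>> {"api": "arm_command", "payload": {
  "grip": [0.15,0.15,0.15],
  "xyz": [
    [0,0,0.002],
    [0,0,0.003],
    [0,0,0.003]
  ],
  "rot": [
    [0,0,0],
    [0,0,0],
    [0,0,0]
  ]
}}

```text
t: 5.45
position: [0.5489, 0.2133, 0.129]
ee_rot: [-180.0, -0.0, 3.0]
wrist_force: [-0.4, 0.4, -2.3]
width: 0.0199
gripper_force: 35.0
```

>>> {"api": "arm_command", "payload": {
  "grip": [0.15,0.15,0.15,0.15,0.15],
  "xyz": [
    [0,0,0.003],
    [0,0,0.006],
    [0,0,0.009],
    [0,0,0.012],
    [0,0,0.012]
  ],
  "rot": [
    [0,0,0],
    [0,0,0],
    [0,0,0],
    [0,0,0],
    [0,0,0]
  ]
}}

```text
t: 6.08
position: [0.549, 0.2133, 0.1412]
ee_rot: [-180.0, -0.0, 3.0]
wrist_force: [-0.5, -1.0, -3.6]
width: 0.0197
gripper_force: 35.0
```

```bash
python3 - <<'E'
from h import *
from workcell import robot
np.set_printoptions(precision=4,suppress=True)
o=robot.get_obs();p=robot.camera_params("wrist");print(o["position"],o["ee_rot"],o["joint_pos"],o["wrist_force"],o["ft_torque"])
im=robot.snapshot("wrist")[:,:,::-1].copy()
x,y=map(int,proj(p,[.549,.2135,.157]));cv2.imwrite("pics/w3c.png",cv2.resize(im[y-80:y+80,x-100:x+100],None,fx=3.5,fy=3.5))
E
```

```text
[0.549  0.2133 0.1412] [-179.9931   -0.0222    2.9656] [  11.7159   32.1136  -48.3191  100.0408   27.2161   60.259  -133.1909] [-0.5043 -0.9844 -3.5513] [0.0215 0.0097 0.046 ]
```

View pics/w3c.png

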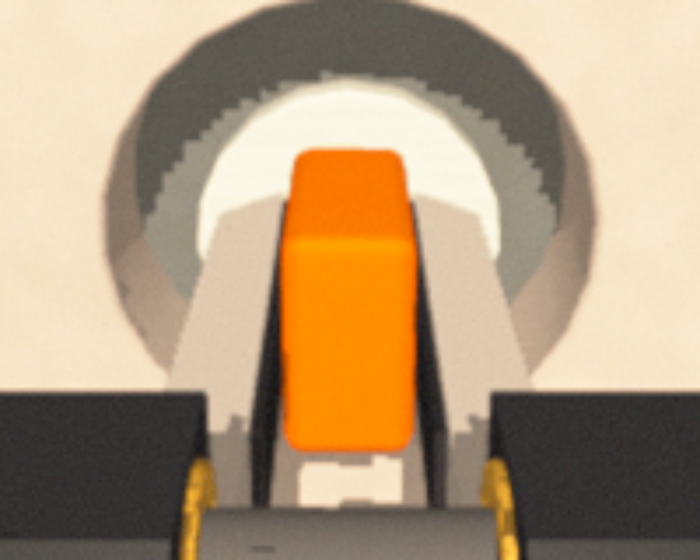

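The insert is free and rising: it is 20 mm up with only its own weight on the wrist, and the flange shows clear of the pocket floor in the crop. Next I lift it straight out and carry it towards the fork.

>>> {"api": "arm_command", "payload": {
  "grip": [0.15,0.15,0.15,0.15,0.15,0.15,0.15,0.15,0.15,0.15,0.15,0.15,0.15,0.15,0.15,0.15,0.15,0.15,0.15],
  "xyz": [
    [0,0,0.025],
    [0,0,0.055],
    [0,0,0.085],
    [0,0,0.115],
    [0,0,0.145],
    [0,0,0.17],
    [0,0,0.17],
    [-0.015,-0.034,0.17],
    [-0.032,-0.074,0.17],
    [-0.049,-0.1135,0.17],
    [-0.069,-0.147,0.17],
    [-0.089,-0.18,0.17],
    [-0.109,-0.2135,0.17],
    [-0.113,-0.242,0.17],
    [-0.117,-0.27,0.17],
    [-0.121,-0.298,0.17],
    [-0.124,-0.3195,0.17],
    [-0.124,-0.3195,0.17],
    [-0.124,-0.3195,0.17]
  ],
  "rot": [
    [0,0,0],
    [0,0,0],
    [0,0,0],
    [0,0,0],
    [0,0,0],
    [0,0,0],
    [0,0,0],
    [0,0,0.1],
    [0,0,0.2],
    [0,0,0.3],
    [0,0,0.4],
    [0,0,0.5],
    [0,0,0.6],
    [0,0,0.7],
    [0,0,0.8],
    [0,0,0.9],
    [0,0,0.94],
    [0,0,0.94],
    [0,0,0.94]
  ]
}}

```text
t: 8.5
position: [0.4246, -0.1058, 0.3103]
ee_rot: [-180.0, 0.0, 29.9]
wrist_force: [-0.3, 0.4, -3.9]
width: 0.0194
gripper_force: 35.0
```

```bash
python3 - <<'E'
from h import *
from workcell import robot
np.set_printoptions(precision=4,suppress=True)
o=robot.get_obs();p=robot.camera_params("wrist");print(o["position"],o["ee_rot"],o["joint_pos"],o["wrist_force"],p["position"],p["attitude"])
im=robot.snapshot("wrist")[:,:,::-1].copy();cv2.imwrite("pics/w4.png",im)
t=robot.snapshot("top")[:,:,::-1].copy();cv2.imwrite("pics/t4.png",t)
print(proj(p,[.517,-.127,.125]))
E
```

```text
[ 0.4246 -0.1058  0.3103] [-179.9544    0.0271   29.9007] [ 58.7554   0.2848 -48.3225 108.028    0.2058  71.8329 -49.7304] [-0.2585  0.4225 -3.9437] [ 0.4956 -0.0643  0.4905] [-16.1069   0.049  -60.0939]
(np.float64(339.68987925655296), np.float64(128.29446316213034))
```

View pics/w4.png

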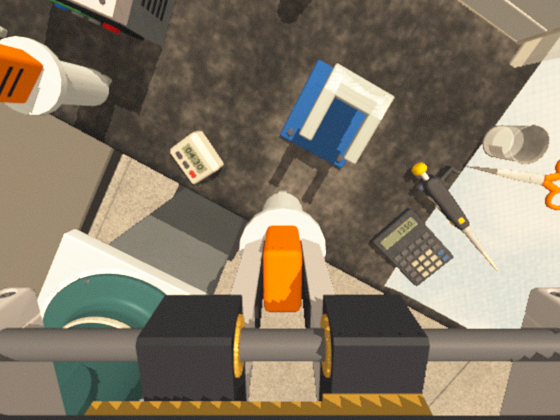

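```bash
python3 - <<'E'
import cv2
im=cv2.imread("pics/w4.png");cv2.imwrite("pics/w4c.png",cv2.resize(im[55:175,270:400],None,fx=5,fy=5,interpolation=cv2.INTER_CUBIC))
E
```

```text
(no output)
```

View pics/w4c.png

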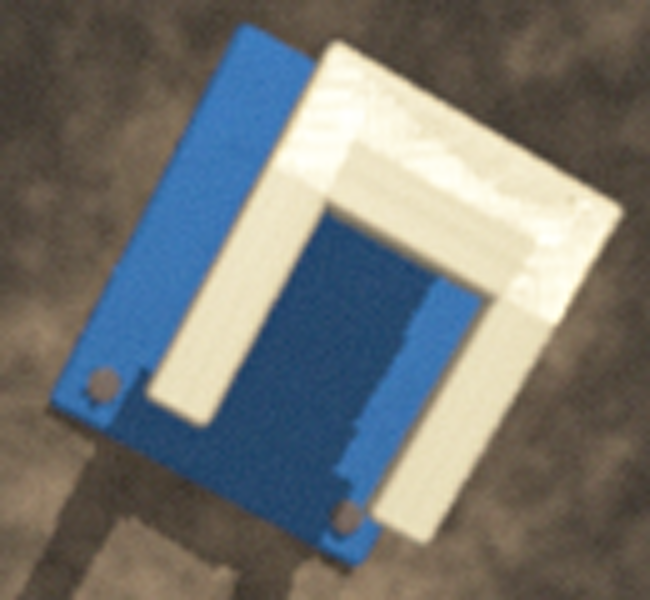

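```bash
python3 - <<'E'
from h import *
from workcell import robot
np.set_printoptions(precision=4,suppress=True)
p=robot.camera_params("wrist")
P=np.array([onz(p,(270+u/5-.4,55+v/5-.4),.125)[:2] for u,v in[(148,395),(208,425),(373,512),(427,545),(328,207),(490,298)]]);print(P)
d1=P[4]-P[1];d2=P[5]-P[2]
for d in(d1,d2,P[0]-P[3]):print(np.linalg.norm(d),np.degrees(np.arctan2(d[1],d[0])))
a=d1/np.linalg.norm(d1)+d2/np.linalg.norm(d2);a/=np.linalg.norm(a)
tip=P[:4].mean(0);back=P[4:].mean(0);print("seat from tip",tip+.03*a,"from back",back-.025*a,a)
E
```

```text
[[ 0.4893 -0.0901]
 [ 0.4904 -0.1054]
 [ 0.4926 -0.1491]
 [ 0.4925 -0.1642]
 [ 0.544  -0.1038]
 [ 0.5458 -0.1457]]
0.05357279731107269 1.7593028696329371
0.05331318882202219 3.6403640559767387
0.07426209737268832 92.47620266893648
seat from tip [ 0.5212 -0.1258] from back [ 0.5199 -0.1259] [0.9989 0.0471]
```

>>> {"api": "arm_command", "payload": {
  "grip": [0.15,0.15,0.15,0.15,0.15,0.15,0.15,0.15],
  "xyz": [
    [0,-0.012,-0.02],
    [0,-0.024,-0.05],
    [0,-0.024,-0.085],
    [0,-0.024,-0.12],
    [0,-0.024,-0.148],
    [0,-0.024,-0.162],
    [0,-0.024,-0.162],
    [0,-0.024,-0.162]
  ],
  "rot": [
    [0,0,0],
    [0,0,0],
    [0,0,0],
    [0,0,0],
    [0,0,0],
    [0,0,0],
    [0,0,0],
    [0,0,0]
  ]
}}

```text
t: 9.6
position: [0.4255, -0.1303, 0.1498]
ee_rot: [179.9, -0.0, 29.9]
wrist_force: [0.9, -0.4, -2.8]
width: 0.02
gripper_force: 35.0
```

```bash
python3 - <<'E'
from h import *
from workcell import robot
np.set_printoptions(precision=4,suppress=True)
o=robot.get_obs();p=robot.camera_params("wrist");print(o["position"],o["ee_rot"],o["wrist_force"])
im=robot.snapshot("wrist")[:,:,::-1].copy();cv2.imwrite("pics/w5.png",im)
print(proj(p,[.5205,-.126,.125]),proj(p,[.4246,-.1298,.182]))
E
```

```text
[ 0.4255 -0.1303  0.1498] [179.9436  -0.0377  29.9021] [ 0.8746 -0.3553 -2.7566]
(np.float64(352.57134373572285), np.float64(112.72006761243247)) (np.float64(281.79639901483273), np.float64(279.2756968501111))
```

View pics/w5.png

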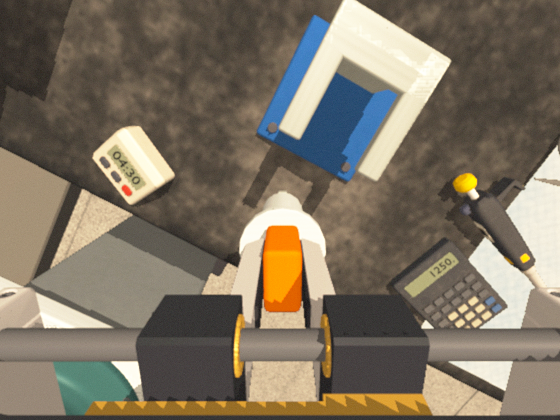

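```bash
python3 - <<'E'
from h import *
from workcell import robot
np.set_printoptions(precision=4,suppress=True)
p=robot.camera_params("wrist")
P=np.array([onz(p,q,.125)[:2] for q in[(280,130),(302,139),(356,168),(378,181),(342,58),(402,92)]]);print(P)
print(P[:4].mean(0)+.03*np.array([.9989,.045]),P[4:].mean(0)-.025*np.array([.9989,.045]))
E
```

```text
[[ 0.4886 -0.0918]
 [ 0.4908 -0.1069]
 [ 0.4924 -0.1474]
 [ 0.4925 -0.165 ]
 [ 0.5437 -0.1032]
 [ 0.546  -0.1459]]
[ 0.521  -0.1264] [ 0.5198 -0.1257]
```

>>> {"api": "arm_command", "payload": {
  "grip": [0.15,0.15,0.15,0.15,0.15,0.15,0.15],
  "xyz": [
    [0.02,0.001,0],
    [0.04,0.002,0],
    [0.06,0.003,0],
    [0.08,0.0036,0],
    [0.095,0.0043,0],
    [0.095,0.0043,0],
    [0.095,0.0043,0]
  ],
  "rot": [
    [0,0,0],
    [0,0,0],
    [0,0,0],
    [0,0,0],
    [0,0,0],
    [0,0,0],
    [0,0,0]
  ]
}}

```text
t: 10.52
position: [0.5193, -0.1261, 0.149]
ee_rot: [-180.0, 0.0, 29.9]
wrist_force: [-0.1, 1.0, -3.1]
width: 0.0198
gripper_force: 35.0
```

No lateral load. Lowering onto the arms.

>>> {"api": "arm_command", "payload": {
  "grip": [0.15,0.15,0.15,0.15],
  "xyz": [
    [0.001,0,-0.004],
    [0.001,0,-0.008],
    [0.001,0,-0.0095],
    [0.001,0,-0.0095]
  ],
  "rot": [
    [0,0,0],
    [0,0,0],
    [0,0,0],
    [0,0,0]
  ]
}}

```text
t: 11.02
position: [0.5207, -0.1259, 0.1393]
ee_rot: [-180.0, 0.0, 29.9]
wrist_force: [0.4, 0.7, -2.7]
width: 0.0197
gripper_force: 35.0
```

>>> {"api": "arm_command", "payload": {
  "grip": [0.15,0.15,0.15],
  "xyz": [
    [0,0,-0.0015],
    [0,0,-0.002],
    [0,0,-0.002]
  ],
  "rot": [
    [0,0,0],
    [0,0,0],
    [0,0,0]
  ]
}}

```text
t: 11.4
position: [0.521, -0.1259, 0.1388]
ee_rot: [179.9, 0.0, 29.9]
wrist_force: [-12.3, 0.9, 25.5]
width: 0.0196
gripper_force: 35.0
```

Seated. Backing off 1 mm to unload, then opening.

>>> {"api": "arm_command", "payload": {
  "grip": [0.15,0.15,0.28,0.45,0.45,0.45],
  "xyz": [
    [0,0,0.0012],
    [0,0,0.0012],
    [0,0,0.0012],
    [0,0,0.0012],
    [0,0,0.0012],
    [0,0,0.0012]
  ],
  "rot": [
    [0,0,0],
    [0,0,0],
    [0,0,0],
    [0,0,0],
    [0,0,0],
    [0,0,0]
  ]
}}

```text
t: 12.15
position: [0.5209, -0.126, 0.1386]
ee_rot: [-180.0, 0.0, 29.9]
wrist_force: [0.5, -0.7, 0.8]
width: 0.0423
gripper_force: 0.0
```

>>> {"api": "arm_command", "payload": {
  "grip": [0.45,0.45,0.45,0.45,0.45],
  "xyz": [
    [0,0,0.02],
    [0,0,0.05],
    [0,0,0.075],
    [-0.03,0,0.09],
    [-0.03,0,0.09]
  ],
  "rot": [
    [0,0,0],
    [0,0,0],
    [0,0,0],
    [0,0,0],
    [0,0,0]
  ]
}}

```text
t: 12.78
position: [0.4904, -0.1262, 0.2309]
ee_rot: [179.8, -0.0, 29.9]
wrist_force: [1.0, 0.3, 1.4]
width: 0.0425
gripper_force: 0.0
```

```bash
python3 - <<'E'
from h import *
from workcell import robot
im=robot.snapshot("wrist")[:,:,::-1].copy();s=robot.snapshot("side")[:,:,::-1]
a=cv2.resize(im,None,fx=.8,fy=.8);b=cv2.resize(s[170:270,270:380],None,fx=3.1,fy=3.1);c=np.zeros((336,800,3),np.uint8);c[:,:448]=a;c[:310,455:796]=b[:310,:341]
cv2.imwrite("pics/f.png",c);print(robot.get_obs()["wrist_force"],robot.get_obs()["position"])
E
```

```text
[-1.04437073  0.44923369 -0.2133234 ] [ 0.49120372 -0.12622201  0.22956487]
```

View pics/f.png

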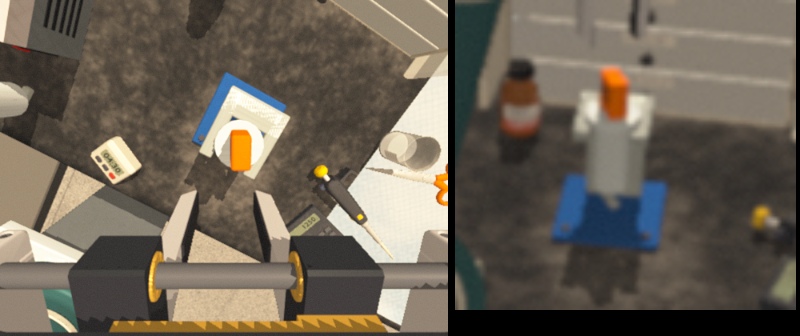

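The insert hangs upright in the fork (wrist view about (300,188), side view upright between the arms), and the gripper is clear of it. Handing in.

```bash
python3 -c "
from workcell import robot
print(robot.finish_job())"
```

```text
the job is handed in; nothing more can be done
None
```

The insert came free on the first pull, after a 20° anticlockwise turn; I drew it straight up and hung it upright by its flange in the fork stand, let go, and handed the job in at about 13 s without touching the bystanders.

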